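# Counterweigh a tub on the laundry counter balance

### The arm

A 7-joint arm with a two-finger parallel gripper is mounted at the origin on the work surface. World frame = base frame: x ahead of the robot, y to its left, z up, the work surface at z = 0. Lengths are in m, angles in rad, forces in N, time in s.
With the tool pointing down it reaches from about 0.425 to 0.875 m from the base axis. Payload 4.7 kg.
Tool frame: the origin (TCP) lies at the very end of the fingers, on their centre line; the grasp point (between the pads) lies grip_point_offset behind it (grip_point_offset is the distance from the TCP to the grasp point, in m); z points along the fingers, y is the line along which they close (so a half turn about z gives the same grasp; the last joint's range is limited). The gripper opens to 85 mm and grips with 20 to 120 N. Pads are 22 mm wide; open, the fingers measure 114 mm over their backs; the gripper's body (76 mm by 85 mm) begins 54 mm behind the grasp point. The pads swing forward as they close: fully open they stand 13 mm farther back than shut.
Start: joints at [1.189, 0.321, -0.07, 1.45, 0.023, 1.371, -0.057], TCP at [0.251, -0.6, 0.231] pointing down, gripper open.
Joint ranges: [-2.86, 2.86], [-0.3, 2.09], [-1.38, 1.24], [0.06, 2.45], [-1.56, 4.7], [0.09, 2.05], [-2.69, 2.69]. Speed limits (rad/s): [2.57, 2.57, 3.14, 3.14, 3.14, 3.14, 3.14].

### API

Orientations are given as a rotation vector (axis times angle).
In Python, from cell import sense, grab_frame, close_job, grip_point_offset gives the robot as it stands.
- The arm moves only by the tool jog_arm, never from a script. Its argument "motion" is a list of rows, each a list of 7 numbers: the finger opening in m, from 0 to 0.0854, then the shift along the tool's x, y, z in m, then the turn, a rotation vector about the tool's x, y, z in degrees. A call has 1 to 20 rows; each row shifts and turns the commanded pose from where the row before left it, along the tool's axes as they then stand; what a row does not reach is not made up. A row lasts 1/10 s, in which the tool goes at most 50 mm and 8.59 degrees, less where a joint would pass 70% of its speed; a pose out of reach is approached as far as the arm can. A call is refused whole if a number of a shift passes 0.05 or a number of a turn 8.59, either way. A call with a gripper value outside its range is refused whole. The fingers move at their own pace and stop on an object; "newtons" is the grip in N (left out, the last holds). Time passes only in rows, so rows that do not move let the fingers close. It gives the time, the measured TCP pose, the force, the opening and the grip force at its end, in the units of the state.
- sense(): the state, without advancing time (a new reading comes with each control period).
- grab_frame(name): name is "side" or "top" or "wrist"; returns a dict with "image" (400x640x3 uint8, red, green, blue), "mtx" (3x3 intrinsics, pixels), "distortion" ([k1, k2, p1, p2, k3] as OpenCV has them; the pictures are not rectified), "T" (4x4, takes a point from camera to world coordinates). Camera axes: x right, y down, z forward; pixel columns grow to the right and rows downward; lengths in m; the calibration is good to about 2 mm. A picture is of the moment at which its call begins. There is no depth.
- close_job(): hands the job in; it is judged then, once.
The state is a dict: "time_s": time; "joint_positions": joint angles; "joint_vel": joint speeds; "joint_torque": joint torques, N m; "tcp_pos": TCP position; "orientation": TCP orientation; "wrist_force": force on the tool from outside, world axes, zero at the start; "moment": the same for the moment, N m; "finger_gap": opening from 0.0 (shut) to 1.0 (fully open); "grasp_force": force on a finger pad.
Only numpy, scipy, OpenCV 4.12 (cv2) and the standard library are available. Lean on these libraries where they do the work, as an engineer would, in place of code of your own. Each camera call takes 0.05 s, during which the arm holds its last target. There are 200 camera calls.

### The job

A filled 700 g tub of washing tablets stands on one pan of the counter balance. Make up its weight on the empty pan with the 500 g and the 200 g steel weights, the largest and the middle-sized of the three, so that the beam floats level. Stand them upright inside the pan, setting each down gently rather than dropping it.

Things in the scene. Friction and masses are not known exactly. Their poses are not given: they have to be found in the camera images.
- weight_500: Largest of three plain steel knob weights standing upright on the counter (the 100 g one, 26 mm across and 32 mm tall, is not needed). 500 g. A cylinder 45 mm in diameter and 37 mm high with a 20 mm knob on top, 55 mm tall in all. Origin at the centre of its underside, z up.
- weight_200: Middle-sized steel knob weight, standing upright on the counter. 200 g. A cylinder 33 mm in diameter and 28 mm high with a 15 mm knob on top, 41 mm tall in all. Origin at the centre of its underside, z up.
- weights_pan (a point): Floor centre (upper surface) of the balance's empty pan, a round steel dish: flat floor 125 mm across, rim 150 mm across and 8 mm higher. Both weights fit, e.g. 30 mm either side along x. The pan stays horizontal; floor 98 mm above the counter at the start and with 500 g or less, 85 mm when level. y runs along the beam; the tub's pan is 260 mm away along -y. The balance is fixed, maybe turned.
- beam (a joint): Tilt of the balance's beam, rad: 0 level (black pointer on the centre mark of the white index plate between the pans, 143 mm high), -0.1 stop with the weights pan up (the start), +0.1 stop with it down. Settles in about 1.5 s; the right load floats within 0.03 of level. The white tub on the other pan, 92 mm across, its top 182 mm above the counter at the start, stays there.

How it is judged:
At the end, for the whole second after the job is handed in: The beam is at rest within 0.05 rad of level, and the 500 g and 200 g weights stand upright (within 10 degrees), at rest, on the floor of the weights pan: centres within 55 mm (500 g) and 60 mm (200 g) of the pan's centre, undersides within -6 to +10 mm of its floor (value of joint beam between -0.05 and 0.05 rad and velocity of joint beam between -0.05 and 0.05 rad/s and horizontal distance between weight_500 and weights_pan below 0.055 m and horizontal distance between weight_200 and weights_pan below 0.06 m and z of weight_500 in the frame of weights_pan between -0.006 and 0.01 m and z of weight_200 in the frame of weights_pan between -0.006 and 0.01 m and angle between each of weight_500, weight_200's own z axis and vertical below 0.18 rad and linear speed of each of weight_500, weight_200 below 0.03 m/s); the robot touches nothing.
It fails at once if the 500 g weight is dropped or flung: it moves faster than 0.8 m/s (a fall of over 30 mm) while the fingers are not holding it (linear speed of weight_500 above 0.8 m/s and contact force between the fingers and weight_500 below 0.2 N).
It fails at once if the 200 g weight is dropped or flung: it moves faster than 0.8 m/s (a fall of over 30 mm) while the fingers are not holding it (linear speed of weight_200 above 0.8 m/s and contact force between the fingers and weight_200 below 0.2 N).
It also fails if it takes over 67 s, if anything falls off the work surface, if the arm or the gripper's body presses on something with over 40 N, if the wrist force passes 120 N, or if a joint passes its speed limit or range.

## Working session

There is one attempt and no reset: what is moved stays moved. The work goes in short steps, Python scripts to look and compute and a tool call to move; the robot and the scene stay as the last step left them, time stands still between calls to the robot, and variables do not carry over. Pictures are saved under pics/ and viewed, at most 10 in all, crops included, and the job is handed in when it is done.

Besides the shell and the picture viewer there is one more tool, called after "Request:" as name([rows], argument=value, ...), one row to a line, values as JSON. jog_arm: Moves the arm, as the interface text tells. Its arguments: {"type":"object","properties":{"motion":{"type":"array","items":{"type":"array","items":{"type":"number"}}},"newtons":{"type":"number"}},"required":["motion"]}

```bash
mkdir -p pics
python3 - <<'E'
from cell import *
import cv2,numpy as np,pickle
s=sense();print(s['time_s'],s['tcp_pos'],s['orientation'],s['finger_gap'],grip_point_offset)
for n in('side','top'):
    f=grab_frame(n);pickle.dump(f,open(f'pics/{n}0.pkl','wb'))
    cv2.imwrite(f'pics/{n}0.png',f['image'][:,:,::-1]);print(n,f['mtx'].round(1).tolist(),f['distortion'],f['T'].round(3).tolist())
E
```

```text
0.0 [ 0.25035518 -0.59922933  0.23019559] [-3.07837452e+00 -6.17330452e-01  7.26935842e-04] 1.0008269553261673 0.0187
side [[437.9, 0.0, 311.6], [0.0, 437.9, 200.2], [0.0, 0.0, 1.0]] [-0.07223736  0.          0.          0.          0.        ] [[0.911, -0.271, 0.312, 0.293], [-0.413, -0.572, 0.708, -0.543], [-0.013, -0.774, -0.633, 0.577], [0.0, 0.0, 0.0, 1.0]]
top [[376.5, 0.0, 314.6], [0.0, 376.5, 200.5], [0.0, 0.0, 1.0]] [-0.02907592  0.          0.          0.          0.        ] [[-0.013, -0.992, 0.123, 0.45], [-1.0, 0.013, -0.005, -0.009], [0.003, -0.123, -0.992, 0.74], [0.0, 0.0, 0.0, 1.0]]
```

View pics/top0.png

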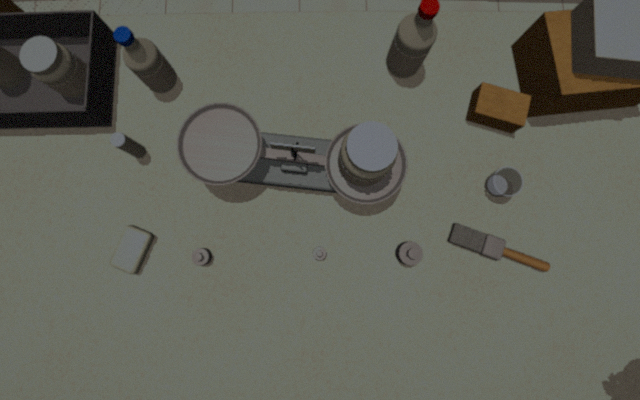

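View pics/side0.png

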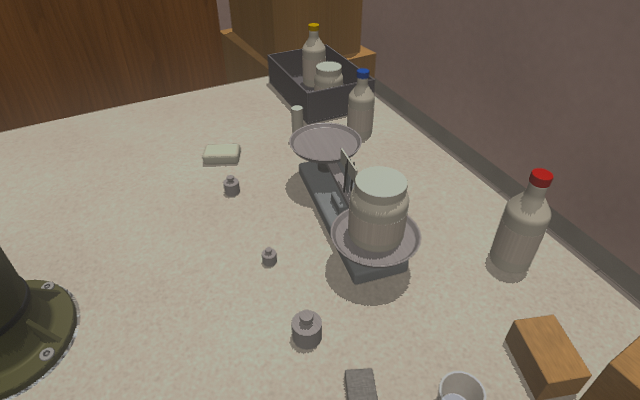

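Top: the weights pan rim is centred near (221,144). The 500 g is near (410,253), the 200 g near (202,257), the 100 g at (320,254). I'll enlarge to read them more precisely.

```bash
cat > h.py <<'E'
import numpy as np,cv2,pickle
def ray(f,px,z):
    """world point at height z seen at pixel px"""
    u=cv2.undistortPoints(np.array([[px]],float),f['mtx'],f['distortion'])[0,0]
    d=f['T'][:3,:3]@np.array([u[0],u[1],1]);o=f['T'][:3,3]
    return o+d*(z-o[2])/d[2]
def proj(f,p):
    T=np.linalg.inv(f['T']);r=cv2.Rodrigues(T[:3,:3])[0]
    return cv2.projectPoints(np.array([p],float),r,T[:3,3],f['mtx'],f['distortion'])[0][0,0]
E
python3 - <<'E'
import cv2,numpy as np
im=cv2.imread('pics/top0.png');im=cv2.convertScaleAbs(im,alpha=1.7)
c=lambda x,y,w,h,k:cv2.resize(im[y:y+h,x:x+w],None,fx=k,fy=k,interpolation=cv2.INTER_CUBIC)
a=c(170,95,130,100,4)   # 520x400
b=np.hstack([c(385,230,50,45,5),c(180,235,50,45,5)]) #250x225 each
o=np.zeros((600,800,3),np.uint8);o[:400,:520]=a
b=cv2.resize(b,None,fx=.88,fy=.88) if 0 else b
o[:225,525:775]=b[:,:250];o[230:455,525:775]=b[:,250:]
cv2.imwrite('pics/c1.png',o)
E
```

```text
(no output)
```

View pics/c1.png

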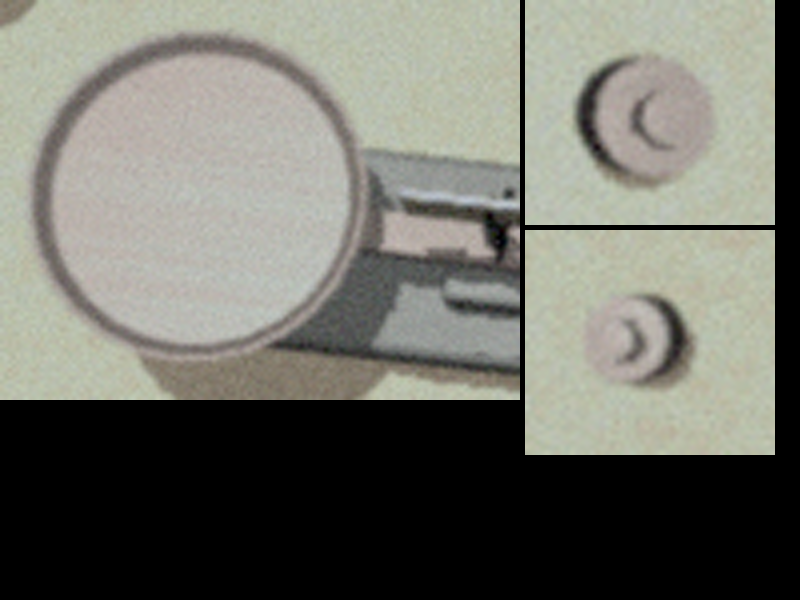

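Crop: pan floor ellipse centred at px (220.3,143.8); 500 g body's top face at (411,253.4), 24 px across; 200 g body's top face at (200.6,257), 17.4 px across.

Run:
```python
from h import *
f=pickle.load(open('pics/top0.pkl','rb'));g=pickle.load(open('pics/side0.pkl','rb'))
for n,p,z in(('pan',(220.25,143.75),.098),('500',(411,253.4),.037),('200',(200.6,257),.028),('100',(320,254),.032),('tubtop',(371,149),.182)):
    w=ray(f,p,z);print(n,w.round(4),'side px',proj(g,w).round(1), 'top of 500/200 side',proj(g,w+[0,0,.018]).round(1), np.hypot(*w[:2]).round(3))
from cell import sense
from scipy.spatial.transform import Rotation as R
print(R.from_rotvec(sense()['orientation']).as_matrix().round(3))
```

```text
pan [0.6318 0.1519 0.098 ] side px [325.2 142.7] top of 500/200 side [325.3 135.2] 0.65
500 [ 0.4357 -0.1901  0.037 ] side px [305.8 321.7] top of 500/200 side [305.5 314.3] 0.475
200 [0.434  0.2026 0.028 ] side px [229.9 181.3] top of 500/200 side [228.8 174.4] 0.479
100 [ 0.437  -0.0213  0.032 ] side px [267.3 248.9] top of 500/200 side [266.5 241.5] 0.438
tubtop [ 0.5969 -0.0987  0.182 ] side px [377. 180.] top of 500/200 side [377.9 170.2] 0.605
[[ 0.923  0.386 -0.001]
 [ 0.386 -0.923  0.002]
 [-0.    -0.002 -1.   ]]
```

Both cameras agree (500 g knob projects to (306,315) in the side view, as seen). Turning the tool square to the world and moving over to the 500 g weight.

Request:
jog_arm([
  [0.085,0,0,0,0,0,7.5],
  [0.085,0,0,0,0,0,7.6],
  [0.085,0,0,0,0,0,7.6],
  [0.085,0.012,-0.027,0,0,0,0],
  [0.085,0.012,-0.027,0,0,0,0],
  [0.085,0.012,-0.027,0,0,0,0],
  [0.085,0.012,-0.027,0,0,0,0],
  [0.085,0.012,-0.027,0,0,0,0],
  [0.085,0.012,-0.027,0,0,0,0],
  [0.085,0.012,-0.027,0,0,0,0],
  [0.085,0.012,-0.027,0,0,0,0],
  [0.085,0.012,-0.027,0,0,0,0],
  [0.085,0.012,-0.027,0,0,0,0],
  [0.085,0.012,-0.027,0,0,0,0],
  [0.085,0.012,-0.027,0,0,0,0],
  [0.085,0.012,-0.027,0,0,0,0],
  [0.085,0.012,-0.027,0,0,0,0],
  [0.085,0.012,-0.027,0,0,0,0],
  [0.085,0,0,0,0,0,0],
])

```text
time_s: 2.0
tcp_pos: [0.4324, -0.1903, 0.2312]
orientation: [-3.14, -0.011, -0.001]
wrist_force: [-0.1, 0.7, 0.3]
finger_gap: 0.998
grasp_force: 0.0
```

Request:
jog_arm([
  [0.08,0.003,0,0.02,0,0,0],
  [0.08,0,0,0.03,0,0,0],
  [0.08,0,0,0.03,0,0,0],
  [0.08,0,0,0.03,0,0,0],
  [0.08,0,0,0.03,0,0,0],
  [0.08,0,0,0.03,0,0,0],
  [0.08,0,0,0.02,0,0,0],
  [0.08,0,0,0.015,0,0,0],
  [0.08,0,0,0.01,0,0,0],
  [0.08,0,0,0.004,0,0,0],
  [0.08,0,0,0,0,0,0],
  [0.08,0,0,0,0,0,0],
])

```text
time_s: 3.2
tcp_pos: [0.4343, -0.1952, 0.013]
orientation: [3.141, -0.001, 0.002]
wrist_force: [1.0, 0.3, 0.2]
finger_gap: 0.94
grasp_force: 0.0
```

Request:
jog_arm([
  [0.04,0,0,0,0,0,0],
  [0.04,0,0,0,0,0,0],
  [0.035,0,0,0,0,0,0],
  [0.03,0,0,0,0,0,0],
  [0.03,0,0,0,0,0,0],
  [0.03,0,0,0,0,0,0],
  [0.03,0,0,0,0,0,0],
  [0.03,0,0,0,0,0,0],
], newtons=60)

```text
time_s: 4.0
tcp_pos: [0.4345, -0.1943, 0.0133]
orientation: [-3.142, -0.0, -0.002]
wrist_force: [-1.3, 3.3, 6.0]
finger_gap: 0.495
grasp_force: 60.4
```

Request:
jog_arm([
  [0.03,0,0,-0.005,0,0,0],
  [0.03,0,0,-0.01,0,0,0],
  [0.03,0,0,-0.02,0,0,0],
  [0.03,0,0,-0.025,0,0,0],
  [0.03,0.004,0,-0.025,0,0,0],
  [0.03,0.004,0,-0.025,0,0,0],
  [0.03,0.004,0,-0.02,0,0,0],
  [0.03,0.004,0,-0.01,0,0,0],
  [0.03,0.004,0,-0.005,0,0,0],
  [0.03,0,0,0,0,0,0],
])

```text
time_s: 5.0
tcp_pos: [0.4541, -0.1948, 0.1573]
orientation: [3.142, -0.0, 0.0]
wrist_force: [-0.2, 0.0, -5.2]
finger_gap: 0.497
grasp_force: 61.7
```

Request:
jog_arm([
  [0.03,0,-0.01,0,0,0,0],
  [0.03,0,-0.02,0,0,0,0],
  [0.03,0,-0.025,0,0,0,0],
  [0.03,0,-0.025,0,0,0,0],
  [0.03,0,-0.025,0,0,0,0],
  [0.03,0,-0.025,0,0,0,0],
  [0.03,0,-0.025,0,0,0,0],
  [0.03,0,-0.025,0,0,0,0],
  [0.03,0,-0.025,0,0,0,0],
  [0.03,0,-0.025,0,0,0,0],
  [0.03,0,-0.025,0,0,0,0],
  [0.03,0,-0.025,0,0,0,0],
  [0.03,0,-0.025,0,0,0,0],
  [0.03,0,-0.02,0,0,0,0],
  [0.03,0,-0.012,0,0,0,0],
  [0.03,0,-0.005,0,0,0,0],
  [0.03,0,0,0,0,0,0],
])

```text
time_s: 6.7
tcp_pos: [0.4528, 0.1478, 0.1565]
orientation: [3.141, 0.002, -0.003]
wrist_force: [-0.5, -0.1, -5.5]
finger_gap: 0.49
grasp_force: 61.8
```

Request:
jog_arm([
  [0.03,0.01,0,0,0,0,0],
  [0.03,0.02,0,0,0,0,0],
  [0.03,0.025,0,0,0,0,0],
  [0.03,0.025,0,0,0,0,0],
  [0.03,0.025,0,0,0,0,0],
  [0.03,0.025,0,0,0,0,0],
  [0.03,0.025,0,0,0,0,0],
  [0.03,0.025,0,0,0,0,0],
  [0.03,0.015,0,0,0,0,0],
  [0.03,0.01,0,0,0,0,0],
  [0.03,0.002,0,0,0,0,0],
  [0.03,0,0,0,0,0,0],
  [0.03,0,0,0,0,0,0],
])

```text
time_s: 8.0
tcp_pos: [0.6602, 0.1471, 0.1572]
orientation: [3.141, -0.0, -0.001]
wrist_force: [-0.7, 0.6, -5.1]
finger_gap: 0.494
grasp_force: 61.8
```

Run:
```python
from cell import *
import cv2,pickle
print(sense()['tcp_pos'])
f=grab_frame('side');pickle.dump(f,open('pics/side1.pkl','wb'))
im=f['image'][60:220,240:440,::-1];cv2.imwrite('pics/side1.png',cv2.resize(cv2.convertScaleAbs(im,alpha=1.3),None,fx=3.5,fy=3.5,interpolation=cv2.INTER_CUBIC))
```

```text
[0.66015816 0.14708127 0.15719827]
```

View pics/side1.png

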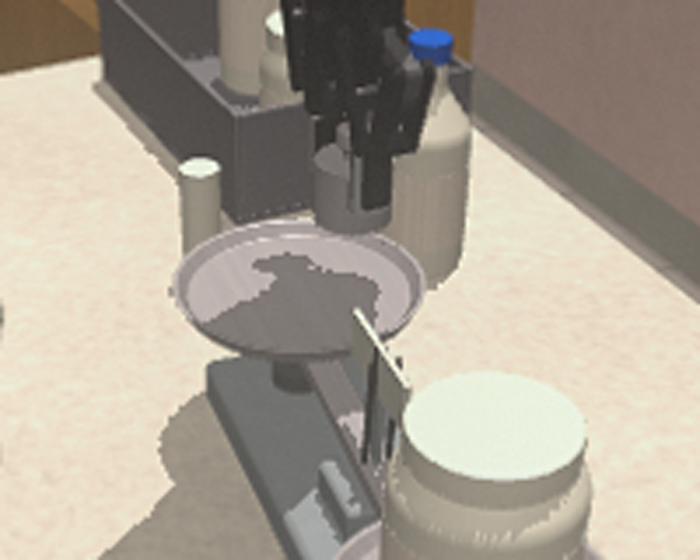

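The weight hangs upright above the far half of the pan (crop ~(350,220)). Lowering to contact.

Request:
jog_arm([
  [0.03,0,0,0.005,0,0,0],
  [0.03,0,0,0.01,0,0,0],
  [0.03,0,0,0.01,0,0,0],
  [0.03,0,0,0.008,0,0,0],
  [0.03,0,0,0.004,0,0,0],
  [0.03,0,0,0.003,0,0,0],
  [0.03,0,0,0.002,0,0,0],
  [0.03,0,0,0.002,0,0,0],
  [0.03,0,0,0.001,0,0,0],
  [0.03,0,0,0,0,0,0],
  [0.03,0,0,0,0,0,0],
])

```text
time_s: 9.15
tcp_pos: [0.661, 0.1471, 0.1125]
orientation: [3.142, -0.001, 0.001]
wrist_force: [0.5, 0.9, -4.9]
finger_gap: 0.496
grasp_force: 61.8
```

Not yet touching; continuing in millimetres.

Request:
jog_arm([
  [0.03,0,0,0.001,0,0,0],
  [0.03,0,0,0.001,0,0,0],
  [0.03,0,0,0,0,0,0],
  [0.03,0,0,0,0,0,0],
])

```text
time_s: 9.55
tcp_pos: [0.6611, 0.1471, 0.1112]
orientation: [3.141, -0.001, 0.001]
wrist_force: [-1.4, -1.0, 0.2]
finger_gap: 0.493
grasp_force: 62.0
```

Contact: the load is on the pan. Releasing and going up.

Request:
jog_arm([
  [0.046,0,0,0,0,0,0],
  [0.05,0,0,0,0,0,0],
  [0.055,0,0,0,0,0,0],
  [0.062,0,0,0,0,0,0],
  [0.062,0,0,0,0,0,0],
  [0.062,0,0,0,0,0,0],
])

```text
time_s: 10.15
tcp_pos: [0.6609, 0.1471, 0.1102]
orientation: [3.142, -0.001, 0.0]
wrist_force: [0.1, 0.2, -0.6]
finger_gap: 0.726
grasp_force: 0.0
```

Request:
jog_arm([
  [0.062,0,0,-0.005,0,0,0],
  [0.062,0,0,-0.01,0,0,0],
  [0.062,0,0,-0.02,0,0,0],
  [0.062,0,0,-0.03,0,0,0],
  [0.062,0,0,-0.03,0,0,0],
  [0.062,0,0,-0.02,0,0,0],
  [0.062,-0.01,0,0,0,0,0],
  [0.062,-0.02,0,0,0,0,0],
  [0.062,-0.03,-0.006,0,0,0,0],
  [0.062,-0.03,-0.008,0,0,0,0],
  [0.062,-0.03,-0.008,0,0,0,0],
  [0.062,-0.03,-0.008,0,0,0,0],
  [0.062,-0.03,-0.008,0,0,0,0],
  [0.062,-0.025,-0.008,0,0,0,0],
  [0.062,-0.015,-0.006,0,0,0,0],
  [0.062,-0.007,-0.003,0,0,0,0],
  [0.062,0,0,0,0,0,0],
])

```text
time_s: 11.85
tcp_pos: [0.433, 0.2024, 0.2252]
orientation: [3.14, 0.001, 0.001]
wrist_force: [0.5, 0.5, 0.2]
finger_gap: 0.726
grasp_force: 0.0
```

Run:
```python
from cell import *
import cv2,pickle,numpy as np
print(sense()['tcp_pos'],sense()['finger_gap'])
f=grab_frame('side');pickle.dump(f,open('pics/side2.pkl','wb'))
g=grab_frame('top');pickle.dump(g,open('pics/top2.pkl','wb'))
c=lambda f,x,y:cv2.resize(cv2.convertScaleAbs(f['image'][y:y+110,x:x+130,::-1],alpha=1.4),None,fx=3,fy=3,interpolation=cv2.INTER_CUBIC)
cv2.imwrite('pics/c2.png',np.hstack([c(f,270,90),c(g,170,95)]))
```

```text
[0.43304059 0.20237295 0.22520958] 0.7255681238500907
```

View pics/c2.png

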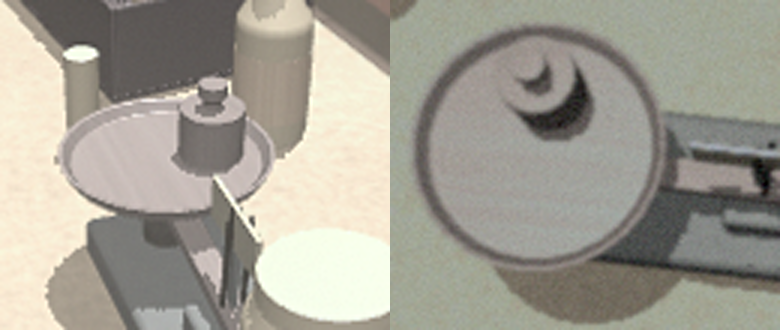

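The 500 g stands upright in the far half of the pan, knob near crop (538,72), beam still at the up stop. Now the 200 g; the TCP is over it.

Request:
jog_arm([
  [0.062,0.001,0,0.02,0,0,0],
  [0.062,0,0,0.03,0,0,0],
  [0.062,0,0,0.03,0,0,0],
  [0.062,0,0,0.03,0,0,0],
  [0.062,0,0,0.03,0,0,0],
  [0.062,0,0,0.03,0,0,0],
  [0.062,0,0,0.02,0,0,0],
  [0.062,0,0,0.015,0,0,0],
  [0.062,0,0,0.008,0,0,0],
  [0.062,0,0,0.004,0,0,0],
  [0.062,0,0,0.002,0,0,0],
  [0.062,0,0,0,0,0,0],
])

```text
time_s: 13.15
tcp_pos: [0.4355, 0.2023, 0.0068]
orientation: [-3.141, 0.001, -0.002]
wrist_force: [-0.3, -1.2, -0.2]
finger_gap: 0.723
grasp_force: 0.0
```

Request:
jog_arm([
  [0.04,0,0,0,0,0,0],
  [0.035,0,0,0,0,0,0],
  [0.03,0,0,0,0,0,0],
  [0.02,0,0,0,0,0,0],
  [0.02,0,0,0,0,0,0],
  [0.02,0,0,0,0,0,0],
  [0.02,0,0,0,0,0,0],
  [0.02,0,0,0,0,0,0],
], newtons=40)

```text
time_s: 13.95
tcp_pos: [0.4355, 0.2026, 0.0071]
orientation: [-3.141, 0.0, -0.002]
wrist_force: [-1.2, -0.3, 5.6]
finger_gap: 0.355
grasp_force: 39.0
```

Request:
jog_arm([
  [0.02,0,0,-0.005,0,0,0],
  [0.02,0,0,-0.01,0,0,0],
  [0.02,0,0,-0.02,0,0,0],
  [0.02,0,0,-0.025,0,0,0],
  [0.02,0,0,-0.03,0,0,0],
  [0.02,0,0,-0.03,0,0,0],
  [0.02,0,0,-0.02,0,0,0],
  [0.02,0,0,-0.01,0,0,0],
  [0.02,0.01,0.003,0,0,0,0],
  [0.02,0.02,0.006,0,0,0,0],
  [0.02,0.025,0.007,0,0,0,0],
  [0.02,0.025,0.007,0,0,0,0],
  [0.02,0.025,0.007,0,0,0,0],
  [0.02,0.025,0.007,0,0,0,0],
  [0.02,0.02,0.006,0,0,0,0],
  [0.02,0.012,0.003,0,0,0,0],
  [0.02,0.004,0.001,0,0,0,0],
  [0.02,0,0,0,0,0,0],
  [0.02,0,0,0,0,0,0],
])

```text
time_s: 15.85
tcp_pos: [0.5998, 0.1559, 0.156]
orientation: [3.142, 0.002, -0.002]
wrist_force: [-0.7, -0.5, -2.3]
finger_gap: 0.362
grasp_force: 39.9
```

Request:
jog_arm([
  [0.02,0,0,0.01,0,0,0],
  [0.02,0,0,0.015,0,0,0],
  [0.02,0,0,0.012,0,0,0],
  [0.02,0,0,0.006,0,0,0],
  [0.02,0,0,0.003,0,0,0],
  [0.02,0,0,0.002,0,0,0],
  [0.02,0,0,0,0,0,0],
  [0.02,0,0,0,0,0,0],
])

```text
time_s: 16.65
tcp_pos: [0.6012, 0.1552, 0.1087]
orientation: [-3.141, 0.001, -0.001]
wrist_force: [0.4, -0.3, -2.4]
finger_gap: 0.358
grasp_force: 39.9
```

Now following the pan down to its level height (floor 85 mm) before letting go.

Request:
jog_arm([
  [0.02,0,0,0.001,0,0,0],
  [0.02,0,0,0.001,0,0,0],
  [0.02,0,0,0.001,0,0,0],
  [0.02,0,0,0.001,0,0,0],
  [0.02,0,0,0.001,0,0,0],
  [0.02,0,0,0.001,0,0,0],
  [0.02,0,0,0.001,0,0,0],
  [0.02,0,0,0.001,0,0,0],
  [0.02,0,0,0.001,0,0,0],
  [0.02,0,0,0.001,0,0,0],
  [0.02,0,0,0.001,0,0,0],
  [0.02,0,0,0.001,0,0,0],
  [0.02,0,0,0.001,0,0,0],
  [0.02,0,0,0.001,0,0,0],
  [0.02,0,0,0.001,0,0,0],
  [0.02,0,0,0,0,0,0],
  [0.02,0,0,0,0,0,0],
])

```text
time_s: 18.35
tcp_pos: [0.6009, 0.1551, 0.0933]
orientation: [3.142, -0.001, 0.0]
wrist_force: [-0.1, -1.1, 0.2]
finger_gap: 0.36
grasp_force: 40.0
```

Request:
jog_arm([
  [0.034,0,0,0,0,0,0],
  [0.038,0,0,0,0,0,0],
  [0.042,0,0,0,0,0,0],
  [0.05,0,0,0,0,0,0],
  [0.05,0,0,0,0,0,0],
  [0.05,0,0,-0.002,0,0,0],
  [0.05,0,0,-0.005,0,0,0],
  [0.05,0,0,-0.01,0,0,0],
  [0.05,0,0,-0.02,0,0,0],
  [0.05,0,0,-0.03,0,0,0],
  [0.05,0,0,-0.03,0,0,0],
  [0.05,0,0,-0.03,0,0,0],
  [0.05,0,0,-0.01,0,0,0],
  [0.05,-0.02,0,0,0,0,0],
  [0.05,-0.04,0,0,0,0,0],
  [0.05,-0.04,0,0,0,0,0],
  [0.05,-0.04,0,0,0,0,0],
  [0.05,-0.02,0,0,0,0,0],
  [0.05,0,0,0,0,0,0],
  [0.05,0,0,0,0,0,0],
])

```text
time_s: 20.35
tcp_pos: [0.4413, 0.1549, 0.2306]
orientation: [3.141, -0.001, 0.003]
wrist_force: [1.1, 0.2, -0.4]
finger_gap: 0.585
grasp_force: 0.0
```

Request:
jog_arm([
  [0.05,0,0,0,0,0,0],
  [0.05,0,0,0,0,0,0],
  [0.05,0,0,0,0,0,0],
  [0.05,0,0,0,0,0,0],
  [0.05,0,0,0,0,0,0],
  [0.05,0,0,0,0,0,0],
  [0.05,0,0,0,0,0,0],
  [0.05,0,0,0,0,0,0],
  [0.05,0,0,0,0,0,0],
  [0.05,0,0,0,0,0,0],
  [0.05,0,0,0,0,0,0],
  [0.05,0,0,0,0,0,0],
  [0.05,0,0,0,0,0,0],
  [0.05,0,0,0,0,0,0],
  [0.05,0,0,0,0,0,0],
])

```text
time_s: 21.85
tcp_pos: [0.4409, 0.1552, 0.2303]
orientation: [3.142, -0.0, -0.0]
wrist_force: [-0.5, -0.4, 0.8]
finger_gap: 0.587
grasp_force: 0.0
```

Run:
```python
from cell import *
import cv2,pickle,numpy as np
print(sense()['tcp_pos'],sense()['wrist_force'])
f=grab_frame('side');pickle.dump(f,open('pics/side3.pkl','wb'))
g=grab_frame('top');pickle.dump(g,open('pics/top3.pkl','wb'))
c=lambda f,x,y:cv2.resize(cv2.convertScaleAbs(f['image'][y:y+130,x:x+130,::-1],alpha=1.4),None,fx=3,fy=3,interpolation=cv2.INTER_CUBIC)
cv2.imwrite('pics/c3.png',np.hstack([c(f,270,90),c(g,175,80)]))
```

```text
[0.44087309 0.15518438 0.23027977] [-0.48710261 -0.40101608  0.75086921]
```

View pics/c3.png

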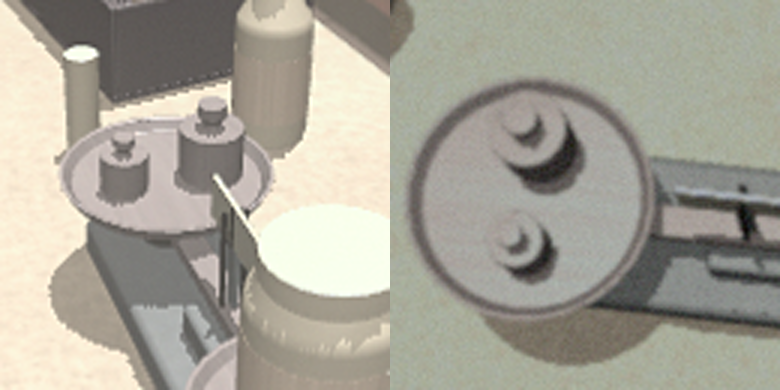

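Both weights stand upright inside the pan: 500 g at crop (533,137), 200 g at (520,245), pan centre about (532,198). That puts each roughly 30 mm off centre. The pan rim dropped about 6 px in the side view, matching the expected 13 mm to level, and the gripper is clear.

```bash
python3 -c "
from cell import *
print(close_job())"
```

```text
the job is handed in; nothing more can be done
None
```

I stood the 500 g and 200 g weights upright in the pan, and the last pictures, taken with the arm clear, show the beam about level; I handed the job in at about 22 s, and no verdict came back.

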